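# Clamp a bottle in the hand-labelling cradle

### The job

Clamp the empty bottle lying in the green labelling cradle so that it can be labelled: lift the red release bar of the tailstock, hold it up and slide the tailstock along until its sprung pad has pushed the bottle home against the foot buffer and the orange part of the pad's rod has just gone in (about two thirds of the pad's travel), then let the bar go so that the catch drops into the nearest notch and the bottle stays held firmly under the spring. Press gently - never run the pad to the end of its travel against the bottle - and leave the wine glass, the label carton, the standing bottle and the marker where they are.

Things in the scene. Friction and masses are not known exactly. Their poses are not given: they have to be found in the camera images.
- stand: the fixed green labelling cradle, base 110 x 540 mm, its top 14 mm above the desk. Origin on the desk under the middle of the base; +y runs along it from the foot end to the tailstock end, z up. Two black rollers carry the bottle, its axis 70 mm up over x = 0. On the base under the tailstock lies a steel rack: lands 2 mm thick and 6 mm high, 6 mm apart; at its outer end a long parking slot.
- foot (a point): point on the bottle's axis at the foot end, fixed to the stand (y = -0.225, z = 0.070). The foot buffer, a black rubber disc of 54 mm on a green bracket that is clamped to the base where somebody last set it, has its face somewhere from 0 to 62 mm beyond this point towards the tailstock (+y): not measured. It does not give under load.
- carriage: the green tailstock, 82 mm wide, 64 mm long, 93 mm high, sliding along the stand's y only; origin on the desk under the red bar, axes as the stand's. In the stand's frame its y goes from 0.225 (fully out) to 0.110 (fully in, towards the foot). It starts parked in the slot, y = 0.209 to 0.223, and cannot leave it with the bar down. It drags with 1.5 N plus 0.3 N per 10 mm/s.
- pad_rest (a point): centre of the face of the sprung pad when free, a point fixed to the tailstock, 68 mm to the foot side (-y) of its origin and 70 mm up. The pad is a black rubber disc of 38 mm on a rod; it gives 15 mm: 4 N at first touch, 0.9 N more per mm, so 13 N at 10 mm, where the orange of the rod has just gone in, and 17.5 N at the end of its travel. How far it is in is not measured.
- release_bar (a joint): lift in m of the red release bar with the catch under it: 0 down, catch in a notch or the slot; 0.0055 catch resting on a land; clear above 0.006; stop at 0.014. Springs press it down with 4.3 N at 0, 7.8 N at the stop; let go, it snaps down. With the catch on a land, the compressed pad pushes the freed tailstock back, up to 6 mm, until the catch drops in a notch.
- bar_grip (a point): middle of the red release bar, a round level bar 14 mm thick and 92 mm long across the rail (along the stand's x), 122 mm above the desk when down. Free to grip between its two rods, 66 mm apart, with the fingers on its long sides (closing along the stand's y). The tailstock's top is 29 mm below the bar's axis. Axes as the stand's.
- bottle: the empty dark wine bottle (83 mm thick, 296 mm long, about 0.5 kg) lying on the rollers with its neck towards the tailstock. Origin in the middle of its base; its z axis points along the bottle to the mouth. It starts 2 to 72 mm short of the foot buffer and slides on the rollers with 2 to 4.5 N. Its mouth is 30 mm across and lies on the pad's axis.
- glass: clear tasting glass, 63 mm across and 155 mm high, standing behind the cradle; origin under its foot. Leave it.
- label_carton: cream open label carton, 68 x 118 x 81 mm, standing behind the cradle; origin under its middle. Leave it.
- waiting_bottle: dark wine bottle with a white label, 83 mm thick and 297 mm high, standing behind the cradle; origin under its base. Leave it.
- marker: white marker with a black cap, 16 x 135 mm, lying in front of the cradle; origin under its middle. Leave it.

How it is judged:
On the way, in this order (a step that is already met when the one before it is completed fails the run):
1. the release bar is lifted clear of the rack (value of joint release_bar above 0.006 m), for 0.1 s.
2. with the bar still held up, the pad presses the bottle with more than 10.5 N (value of joint release_bar above 0.006 m and contact force between carriage and bottle above 10.5 N), for 0.1 s.
At the end, for the whole second after the job is handed in: the release bar is fully down (under 2 mm), its catch in a notch; tailstock and bottle are at rest; the bottle lies within 0.05 rad of the cradle's axis, and the sprung pad holds it against the foot buffer with 6 to 15.5 N (value of joint release_bar below 0.002 m and contact force between carriage and bottle between 6 and 15.5 N and linear speed of each of bottle, carriage below 0.01 m/s and angle between the z axis of bottle and the y axis of stand, either way round below 0.05 rad); the robot touches nothing.
It fails at once if the tailstock presses the bottle with more than 18 N (its pad is at the end of its travel) (contact force between carriage and bottle above 18 N).
It fails at once if the glass is shifted by more than 15 mm or tipped (distance of glass from where it was at the start of the episode above 0.015 m or angle between glass's own z axis and vertical above 0.2 rad).
It fails at once if the label carton is shifted by more than 15 mm (distance of label_carton from where it was at the start of the episode above 0.015 m).
It fails at once if the standing bottle is shifted by more than 15 mm (distance of waiting_bottle from where it was at the start of the episode above 0.015 m).
It fails at once if the marker is shifted by more than 20 mm (distance of marker from where it was at the start of the episode above 0.02 m).
It also fails if it takes over 48 s, if anything falls off the work surface, if the arm or the gripper's body presses on something with over 40 N, if the wrist force passes 120 N, or if a joint passes its speed limit or range.

### The arm

A 6-joint arm with a two-finger parallel gripper is mounted at the origin on a cart in front of the work surface, level with it; the furniture and walls round the work are solid. World frame = base frame: x ahead of the robot, y to its left, z up, the work surface at z = 0. Lengths are in m, angles in rad, forces in N, time in s.
With the tool pointing down it reaches from about 0.3 to 0.85 m from the base axis. Payload 5.4 kg.
Tool frame: the origin (TCP) lies on the mounting face of the last link; the fingertips stand 173 mm ahead of it and the grasp point (between the pads) lies 155 mm ahead of it; z points along the fingers, y is the line along which they close (so a half turn about z gives the same grasp; the last joint's range is limited). The gripper opens to 85 mm and grips with 20 to 120 N. Pads are 22 mm wide; open, the fingers measure 114 mm over their backs; the gripper's body (76 mm by 85 mm) begins 54 mm behind the grasp point. The pads swing forward as they close: fully open they stand 13 mm farther back than shut.
Start: joints at [-1.356, 0.158, 1.597, -0, 1.386, -0.21], TCP at [0.237, -0.524, 0.405] pointing down, gripper open.
Joint ranges: [-2.91, 2.91], [-0.94, 2.29], [0.18, 2.7], [-1.29, 4.43], [0.17, 2.64], [-3, 3]. Speed limits (rad/s): [2.57, 2.57, 3.14, 3.14, 3.14, 3.14].

### API

Orientations are given as a rotation vector (axis times angle).
In Python, from workcell import ctrl gives the robot as it stands.
- The arm moves only by the tool step_arm, never from a script. Its argument "deltas" is text: rows parted by semicolons, each of 7 numbers parted by spaces: the shift along the tool's x, y, z in units of 50 cm (1.0 is 50 cm), then the turn, a rotation vector about the tool's x, y, z in units of pi/2 rad (1.0 is pi/2 rad), then the opening, from -1 (shut) to 1 (fully open). A call has 1 to 8 rows; each row is the pose to reach, as a shift and turn from the pose commanded when the call began, along the tool's axes at that moment; what a row does not reach only later rows make up. A row lasts 1/12 s, in which the tool goes at most 41.7 mm and 7.16 degrees, less where a joint would pass 70% of its speed; a pose out of reach is approached as far as the arm can. A call with a number of a shift or a turn outside -1 to 1 is refused whole. A call with a gripper value outside its range is refused whole. The fingers move at their own pace and stop on an object; "newtons" is the grip in N (left out, the last holds). Time passes only in rows, so rows that repeat a pose let the fingers close. It gives the time, the measured TCP pose, the force, the opening and the grip force at its end, in the units of the state.
- ctrl.read_state(): the state, without advancing time (a new reading comes with each control period).
- ctrl.snapshot(name): name is "scene" or "top" or "wrist"; returns the picture (400x640x3 uint8, red, green, blue); there is no depth.
- ctrl.camera_info(name): a dict with "mtx" (3x3 intrinsics, pixels), "rvec" (rotation vector, rad) and "tvec" (3), from world to camera coordinates, as OpenCV has them; the wrist camera has in their place "hand_eye" (4x4, takes a point from camera to tool coordinates, whose origin is the TCP and whose axes are the flange's). Camera axes: x right, y down, z forward; pixel columns grow to the right and rows downward; lengths in m; the calibration is good to about 2 mm. A picture is of the moment at which its call begins: read the wrist's pose just before it. camera_info takes no time and is no camera call.
- ctrl.job_done(): hands the job in; it is judged then, once.
The state is a dict: "time_s": time; "joint_positions": joint angles; "qd": joint speeds; "joint_efforts": joint torques, N m; "tool_pos": TCP position; "eef_rot": TCP orientation; "wrist_force": force on the tool from outside, world axes, zero at the start; "ft_torque": the same for the moment, N m; "gripper_width": opening from 0.0 (shut) to 1.0 (fully open); "grip_force": force on a finger pad.
Only numpy, scipy, OpenCV 4.12 (cv2) and the standard library are available. Lean on these libraries where they do the work, as an engineer would, in place of code of your own. Each camera call takes 0.05 s, during which the arm holds its last target. There are 200 camera calls.

## Working session

There is one attempt and no reset: what is moved stays moved. The work goes in short steps, Python scripts to look and compute and a tool call to move; the robot and the scene stay as the last step left them, time stands still between calls to the robot, and variables do not carry over. Pictures are saved under pics/ and viewed, at most 10 in all, crops included, and the job is handed in when it is done.

Besides the shell and the picture viewer there is one more tool, called after "Call:" as name(argument=value, ...), one argument or row to a line, values as JSON. step_arm: Moves the arm, as the interface text tells. Shifts and turns lie within -1 to 1; 1 stands for 50 cm of shift or pi/2 rad of turn. Its arguments: {"type":"object","properties":{"deltas":{"type":"string"},"newtons":{"type":"number"}},"required":["deltas"]}

```bash
mkdir -p pics; ls; python3 - <<'E'
from workcell import ctrl
import cv2,numpy as np
for n in("scene","top"):
    cv2.imwrite(f"pics/{n}0.png",ctrl.snapshot(n)[:,:,::-1])
    c=ctrl.camera_info(n);print(n,{k:np.round(v,4).tolist() for k,v in c.items()if k in("mtx","rvec","tvec","dist")},c.keys())
c=ctrl.camera_info("wrist");print(c)
print(ctrl.read_state())
E
```

```text
pics
scene {'mtx': [[470.9447, 0.0, 324.8488], [0.0, 470.9447, 200.5171], [0.0, 0.0, 1.0]], 'rvec': [0.535, -2.7612, 1.0547], 'tvec': [0.4249, 0.316, 0.831]} dict_keys(['mtx', 'rvec', 'tvec'])
top {'mtx': [[415.4327, 0.0, 313.8263], [0.0, 415.4327, 192.6758], [0.0, 0.0, 1.0]], 'rvec': [2.1392, -2.1737, 0.1389], 'tvec': [-0.1528, 0.5482, 0.9556]} dict_keys(['mtx', 'rvec', 'tvec'])
{'mtx': array([[303.39735579,   0.        , 324.01832041],
       [  0.        , 303.39735579, 201.71714647],
       [  0.        ,   0.        ,   1.        ]]), 'hand_eye': array([[ 3.03377475e-04, -9.60568925e-01, -2.78041810e-01,
         7.11831837e-02],
       [ 9.99999854e-01,  1.67354198e-04,  5.12952309e-04,
         2.97424826e-04],
       [-4.46194584e-04, -2.78041926e-01,  9.60568836e-01,
         3.03378488e-02],
       [ 0.00000000e+00,  0.00000000e+00,  0.00000000e+00,
         1.00000000e+00]])}
{'time_s': 0.1, 'joint_positions': array([-1.35607636e+00,  1.58977183e-01,  1.59813946e+00, -8.95151178e-06,
        1.38618267e+00, -2.10120771e-01]), 'qd': array([-0.00058143, -0.00081674, -0.005309  , -0.00037793,  0.00096398,
       -0.00051627]), 'joint_efforts': array([-2.22386639e-04, -3.96989214e+01, -3.32338929e+01, -1.93370233e-04,
        4.25250095e-03, -1.08270406e-07]), 'tool_pos': array([ 0.23691329, -0.52364008,  0.40380346]), 'eef_rot': array([-3.06931183e+00, -6.61973653e-01,  1.99737413e-05]), 'wrist_force': array([ 0.07897294, -0.4348021 ,  0.03715744]), 'ft_torque': array([-0.0038524 ,  0.00130645,  0.03922132]), 'grip_force': 0.0, 'gripper_width': 0.9977266539483843}
```

View pics/scene0.png

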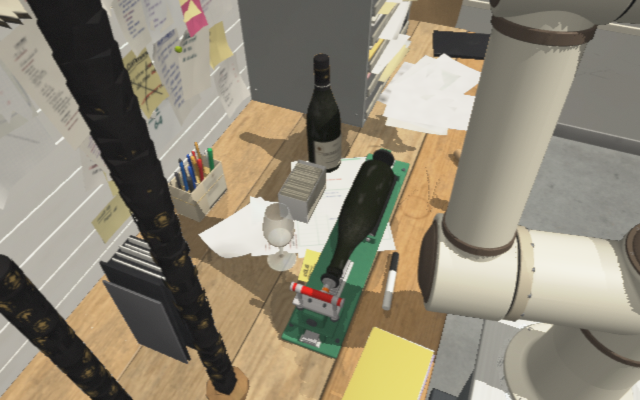

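View pics/top0.png

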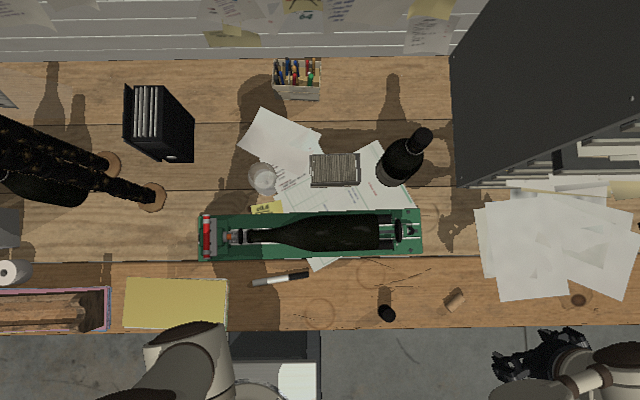

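The top view shows the cradle along image x (x 197–422, y 207–261), red bar at about (207,236), pad side facing right; the foot buffer is near (398,230). Next I measure by colour.

```bash
cat > h.py <<'E'
import cv2,numpy as np
from workcell import ctrl
from scipy.spatial.transform import Rotation as R
def cam(n,st=None):
    c=ctrl.camera_info(n)
    if n=="wrist":
        T=np.eye(4);T[:3,:3]=R.from_rotvec(st["eef_rot"]).as_matrix();T[:3,3]=st["tool_pos"]
        T=T@c["hand_eye"];return c["mtx"],T[:3,:3],T[:3,3]
    r=cv2.Rodrigues(c["rvec"])[0];return c["mtx"],r.T,-r.T@np.ravel(c["tvec"])
def at_z(C,uv,z):
    K,Rw,o=C;uv=np.atleast_2d(uv).astype(float)
    d=(Rw@np.linalg.inv(K)@np.c_[uv,np.ones(len(uv))].T).T
    return o+d*((z-o[2])/d[:,2:])
def proj(C,p):
    K,Rw,o=C;q=(np.atleast_2d(p)-o)@Rw@K.T;return q[:,:2]/q[:,2:]
def red(im):
    h=cv2.cvtColor(im,cv2.COLOR_RGB2HSV);return ((h[...,0]<8)|(h[...,0]>172))&(h[...,1]>150)&(h[...,2]>90)
def green(im):
    h=cv2.cvtColor(im,cv2.COLOR_RGB2HSV);return (h[...,0]>65)&(h[...,0]<95)&(h[...,1]>100)
E
python3 - <<'E'
from h import *
for n in("top","scene"):
    im=cv2.imread(f"pics/{n}0.png")[:,:,::-1].copy();C=cam(n)
    print(n,"cam at",C[2])
    m=red(im).astype(np.uint8);k,l,s,c=cv2.connectedComponentsWithStats(m)
    for i in range(1,k):
        if s[i,4]>25:
            v,u=np.nonzero(l==i);r=cv2.minAreaRect(np.c_[u,v].astype(np.float32))
            print("red",s[i],r,at_z(C,[r[0]],.122))
    m=green(im).astype(np.uint8);k,l,s,c=cv2.connectedComponentsWithStats(cv2.morphologyEx(m,cv2.MORPH_CLOSE,np.ones((15,15))))
    i=1+s[1:,4].argmax();v,u=np.nonzero(l==i);r=cv2.minAreaRect(np.c_[u,v].astype(np.float32))
    b=cv2.boxPoints(r);print("green",s[i],r);w=at_z(C,b,.014);print(w.round(4),w.mean(0),[np.linalg.norm(w[j]-w[j-1]) for j in range(4)])
im=cv2.imread("pics/top0.png");cv2.imwrite("pics/topc.png",cv2.resize(im[195:270,190:430],None,fx=3.3,fy=3.3,interpolation=cv2.INTER_CUBIC))
E
```

```text
top cam at [ 0.42021319 -0.1589014   1.01748586]
red [203 224   7  26 141] ((206.0, 236.5), (25.0, 6.0), 90.0) [[0.44355908 0.07136852 0.122     ]]
green [ 198  209  224   52 6259] ((309.01739501953125, 234.63577270507812), (45.01523971557617, 223.5640106201172), 88.1404037475586)
[[ 0.4966  0.1228  0.014 ]
 [ 0.5056 -0.4183  0.014 ]
 [ 0.3977 -0.4165  0.014 ]
 [ 0.3891  0.1172  0.014 ]] [ 0.44724253 -0.14871249  0.014     ] [np.float64(0.1076547385976589), np.float64(0.5411368593953173), np.float64(0.10791484111024414), np.float64(0.5337979808426068)]
scene cam at [0.2734407  0.45404862 0.8307145 ]
red [196 159   7  21  76] ((200.55885314941406, 168.7353057861328), (20.130456924438477, 5.093247413635254), 75.96376037597656) [[ 0.79432812 -0.11925349  0.122     ]]
red [301 286  31  17 235] ((316.1000061035156, 293.70001220703125), (30.990318298339844, 7.589465618133545), 18.434947967529297) [[0.44557154 0.07080743 0.122     ]]
green [ 282  162  126  196 3956] ((344.90277099609375, 250.96327209472656), (57.58351135253906, 206.59384155273438), 20.695451736450195)
[[ 0.4957  0.1212  0.014 ]
 [ 0.5504 -0.435   0.014 ]
 [ 0.3999 -0.413   0.014 ]
 [ 0.3894  0.1203  0.014 ]] [ 0.45882332 -0.15159695  0.014     ] [np.float64(0.10630431333324925), np.float64(0.5588954263877897), np.float64(0.15203629721404704), np.float64(0.5334329155518515)]
```

View pics/topc.png

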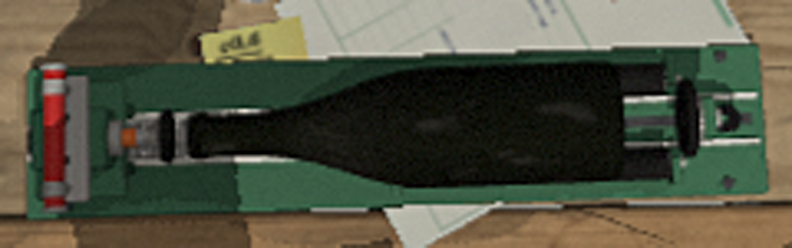

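The crop shows the bottle's base at crop x≈622, buffer face ≈677, pad face ≈174 and mouth ≈188. The two views agree on the bar at about (0.444, 0.071), and the stand yaw is about 0.016 rad. I'll move above the bar now.

Call:
step_arm(
  deltas="0.868 -0.914 0.09 0 0 0.26 1;0.868 -0.914 0.09 0 0 0.26 1;0.868 -0.914 0.09 0 0 0.26 1;0.868 -0.914 0.09 0 0 0.26 1;0.868 -0.914 0.09 0 0 0.26 1;0.868 -0.914 0.09 0 0 0.26 1;0.868 -0.914 0.09 0 0 0.26 1;0.868 -0.914 0.09 0 0 0.26 1",
  newtons=40,
)

```text
time_s: 0.77
tool_pos: [0.3462, -0.2078, 0.3805]
eef_rot: [-3.141, -0.024, -0.0]
wrist_force: [1.3, -0.1, 1.1]
gripper_width: 1.0
grip_force: 0.0
```

```bash
cat >> h.py <<'E'
def go(p,yaw=0.0163):
    "units of shift and turn to TCP at p, tool down, tool y along minus stand y"
    s=ctrl.read_state();Rt=R.from_rotvec(s["eef_rot"])
    c,n=np.cos(yaw),np.sin(yaw);G=R.from_matrix(np.c_[[c,n,0],[n,-c,0],[0,0,-1]])
    d=Rt.inv().apply(np.array(p)-s["tool_pos"])/.5
    print("t",s["time_s"],"tcp",s["tool_pos"].round(4),"move",d.round(4),(Rt.inv()*G).as_rotvec().round(4)/(np.pi/2))
E
python3 -c "
from h import *
go([.4436,.0710,.36])"
```

```text
t 0.7667 tcp [ 0.3462 -0.2078  0.3805] move [ 0.2035 -0.5546  0.0411] [-0.00012732 -0.         -0.00044563]
```

Call:
step_arm(
  deltas="0.2 -0.54 0.04 0 0 0 1;0.2 -0.54 0.04 0 0 0 1;0.2 -0.54 0.04 0 0 0 1;0.2 -0.54 0.04 0 0 0 1;0.2 -0.54 0.04 0 0 0 1;0.2 -0.54 0.04 0 0 0 1;0.2 -0.54 0.04 0 0 0 1;0.2 -0.54 0.04 0 0 0 1",
)

```text
time_s: 1.43
tool_pos: [0.442, 0.0671, 0.3601]
eef_rot: [-3.138, -0.037, 0.001]
wrist_force: [-0.1, -0.0, 0.1]
gripper_width: 0.998
grip_force: 0.0
```

```bash
python3 - <<'E'
from h import *
for i in range(4): ctrl.snapshot("top")
s=ctrl.read_state();im=ctrl.snapshot("wrist");C=cam("wrist",s)
cv2.imwrite("pics/w1.png",im[:,:,::-1])
v,u=np.nonzero(red(im));r=cv2.minAreaRect(np.c_[u,v].astype(np.float32))
b=cv2.boxPoints(r);w=at_z(C,b,.122);print(r,w.round(4).tolist(),at_z(C,[r[0]],.122),C[2])
go([.4436,.0710,.277])
E
```

```text
((309.4052429199219, 210.97833251953125), (118.12133026123047, 18.25151252746582), 89.48383331298828) [[0.4874, 0.0783, 0.122], [0.4877, 0.0659, 0.122], [0.398, 0.0641, 0.122], [0.3976, 0.0781, 0.122]] [[0.4452431  0.07162684 0.122     ]] [0.51274664 0.06244973 0.33030074]
t 1.6833 tcp [0.4416 0.0608 0.3609] move [ 0.0044 -0.0204  0.1677] [ 0.00019099  0.00019099 -0.00095493]
```

View pics/w1.png

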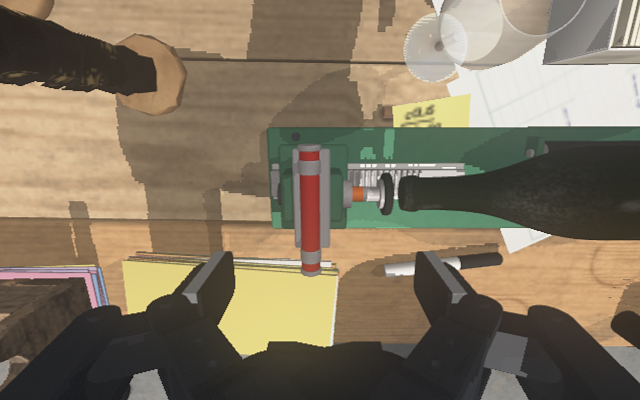

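The wrist view shows the bar at (309,211), pad (385,193), mouth (402,192) and the green tailstock, with fingers clear on both sides. The bar is at (0.443, 0.0715). I'll descend and close.

Call:
step_arm(
  deltas="0.004 -0.0215 0.05 0 0 0 1;0.004 -0.0215 0.1 0 0 0 1;0.004 -0.0215 0.14 0 0 0 1;0.004 -0.0215 0.168 0 0 0 1;0.004 -0.0215 0.168 0 0 0 1;0.004 -0.0215 0.168 0 0 0 1;0.004 -0.0215 0.168 0 0 0 -0.3;0.004 -0.0215 0.168 0 0 0 -0.3",
  newtons=40,
)

```text
time_s: 2.35
tool_pos: [0.4443, 0.072, 0.2785]
eef_rot: [3.141, 0.024, 0.005]
wrist_force: [0.1, -0.6, -0.3]
gripper_width: 0.749
grip_force: 0.0
```

```bash
python3 - <<'E'
from h import *
s=ctrl.read_state();im=ctrl.snapshot("wrist");C=cam("wrist",s)
cv2.imwrite("pics/w2.png",im[:,:,::-1])
v,u=np.nonzero(red(im));r=cv2.minAreaRect(np.c_[u,v].astype(np.float32));print(r,at_z(C,cv2.boxPoints(r),.122).round(4).tolist())
go([.4434,.0714,.277]);print(s["wrist_force"],s["gripper_width"])
E
```

```text
((325.6754455566406, 258.63897705078125), (150.80807495117188, 31.02764892578125), 89.09777069091797) [[0.4874, 0.079, 0.122], [0.4878, 0.0657, 0.122], [0.4116, 0.0623, 0.122], [0.4111, 0.0776, 0.122]]
t 2.4 tcp [0.4442 0.0721 0.2784] move [-0.0017  0.0014  0.0027] [ 0.00025465 -0.00171887 -0.00038197]
[ 0.13992188 -0.5716841  -0.27084705] 0.7485084072573726
```

View pics/w2.png

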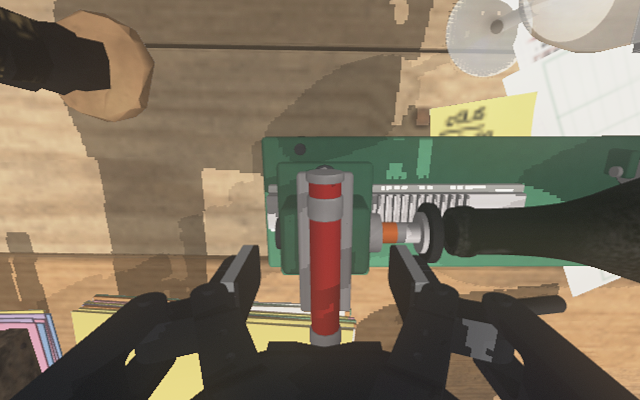

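The bar at (326,258) sits midway between the pads (about 250 and 400), so I'll close.

Call:
step_arm(
  deltas="0 0 0.002 0 0 0 -1;0 0 0.002 0 0 0 -1;0 0 0.002 0 0 0 -1;0 0 0.002 0 0 0 -1;0 0 0.002 0 0 0 -1;0 0 0.002 0 0 0 -1;0 0 0.002 0 0 0 -1;0 0 0.002 0 0 0 -1",
  newtons=40,
)

```text
time_s: 3.07
tool_pos: [0.4437, 0.0725, 0.2763]
eef_rot: [3.141, 0.026, 0.001]
wrist_force: [-1.6, -0.9, 6.0]
gripper_width: 0.148
grip_force: 39.2
```

Call:
step_arm(
  deltas="0 0 -0.006 0 0 0 -1;0 0 -0.012 0 0 0 -1;0 0 -0.018 0 0 0 -1;0 0 -0.02 0 0 0 -1;0 0 -0.02 0 0 0 -1;0 0 -0.02 0 0 0 -1",
)

```text
time_s: 3.57
tool_pos: [0.4436, 0.0725, 0.2857]
eef_rot: [3.141, 0.026, 0.0]
wrist_force: [4.7, -1.4, -7.2]
gripper_width: 0.145
grip_force: 38.9
```

```bash
python3 - <<'E'
from h import *
go([.4437,.0725,.2875]);s=ctrl.read_state();print(s["wrist_force"],s["grip_force"],s["gripper_width"])
C=cam("top")
# stand frame estimate
S=np.array([.447,-.149]);e=np.array([-.0163,1.])
def stand_y(u,v,z): return (at_z(C,[[u,v]],z)[0,:2]-S)@e
f=lambda x,y:(190+x/3.3,195+y/3.3)
print("buffer face",stand_y(*f(677,117),.07),stand_y(*f(677,117),.097))
print("bottle base",stand_y(*f(622,125),.07),"mouth",stand_y(*f(188,135),.085),"pad",stand_y(*f(174,135),.07),stand_y(*f(174,135),.089),"bar",stand_y(206,236.5,.122))
E
```

```text
t 3.5667 tcp [0.4436 0.0725 0.2857] move [ 0.0003 -0.     -0.0035] [ 0.00000000e+00 -6.36619772e-05  0.00000000e+00]
[ 4.7009247  -1.41183995 -7.20043794] 38.93183648586273 0.14510928909559345
buffer face -0.1959477721080656 -0.19063366554797223
bottle base -0.1577879934768967 mouth 0.13849081262068083 pad 0.15049158008453617 0.14728396407293792 bar 0.22042460305894995
```

Call:
step_arm(
  deltas="0 0.004 -0.002 0 0 0 -1;0 0.009 -0.002 0 0 0 -1;0 0.015 -0.002 0 0 0 -1;0 0.02 -0.002 0 0 0 -1;0 0.025 -0.002 0 0 0 -1;0 0.03 -0.002 0 0 0 -1;0 0.035 -0.002 0 0 0 -1;0 0.04 -0.002 0 0 0 -1",
)

```text
time_s: 4.23
tool_pos: [0.4438, 0.0534, 0.2867]
eef_rot: [-3.138, -0.025, -0.001]
wrist_force: [5.9, 5.5, -8.2]
gripper_width: 0.149
grip_force: 39.1
```

Call:
step_arm(
  deltas="0 0.005 0 0 0 0 -1;0 0.01 0 0 0 0 -1;0 0.015 0 0 0 0 -1;0 0.02 0 0 0 0 -1;0 0.025 0 0 0 0 -1;0 0.03 0 0 0 0 -1;0 0.034 0 0 0 0 -1;0 0.038 0 0 0 0 -1",
)

```text
time_s: 4.9
tool_pos: [0.4442, 0.0344, 0.2867]
eef_rot: [-3.138, -0.025, -0.001]
wrist_force: [5.4, 5.5, -7.6]
gripper_width: 0.142
grip_force: 39.1
```

```bash
python3 - <<'E'
from h import *
go([.4437,.0725,.2875]);s=ctrl.read_state();print(s["wrist_force"],s["grip_force"],s["gripper_width"])
a=ctrl.snapshot("wrist");s=ctrl.read_state();b=ctrl.snapshot("top");print(s["wrist_force"],s["tool_pos"])
a=cv2.resize(a[120:320,240:640],(800,400),interpolation=cv2.INTER_CUBIC)
b=cv2.resize(b[205:265,190:430],(800,200),interpolation=cv2.INTER_CUBIC)
cv2.imwrite("pics/w3.png",np.vstack([a,b])[:,:,::-1])
E
```

```text
t 4.9 tcp [0.4442 0.0344 0.2867] move [ 0.0003 -0.0762 -0.0013] [-0.00229183 -0.00031831 -0.00025465]
[ 5.41572885  5.47542333 -7.58624315] 39.10252332687378 0.1419189404090207
[ 4.67290538  4.50714279 -7.3409689 ] [0.44420189 0.03411681 0.28668633]
```

View pics/w3.png

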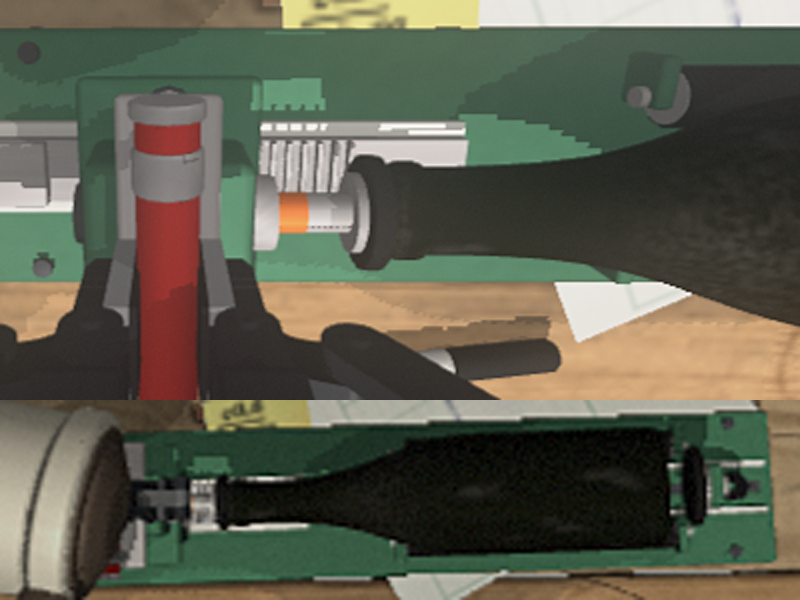

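Orange is still fully out (crop x 278–308) and the bottle is about 9–13 mm from the buffer. I'll advance in small steps.

Call:
step_arm(
  deltas="0 0.004 0 0 0 0 -1;0 0.008 0 0 0 0 -1;0 0.012 0 0 0 0 -1;0 0.012 0 0 0 0 -1;0 0.012 0 0 0 0 -1",
)

```text
time_s: 5.42
tool_pos: [0.4443, 0.0282, 0.2867]
eef_rot: [-3.139, -0.025, -0.001]
wrist_force: [6.4, 4.5, -7.8]
gripper_width: 0.145
grip_force: 39.1
```

Call:
step_arm(
  deltas="0 0.002 0 0 0 0 -1;0 0.004 0 0 0 0 -1;0 0.004 0 0 0 0 -1;0 0.004 0 0 0 0 -1",
)

```text
time_s: 5.75
tool_pos: [0.4443, 0.0263, 0.2867]
eef_rot: [-3.138, -0.025, -0.001]
wrist_force: [6.0, 3.9, -8.0]
gripper_width: 0.148
grip_force: 39.1
```

Call:
step_arm(
  deltas="0 0.002 0 0 0 0 -1;0 0.004 0 0 0 0 -1;0 0.004 0 0 0 0 -1;0 0.004 0 0 0 0 -1",
)

```text
time_s: 6.08
tool_pos: [0.4443, 0.0244, 0.2867]
eef_rot: [-3.138, -0.025, -0.001]
wrist_force: [5.6, 4.5, -8.0]
gripper_width: 0.147
grip_force: 39.1
```

Call:
step_arm(
  deltas="0 0.002 0 0 0 0 -1;0 0.004 0 0 0 0 -1;0 0.004 0 0 0 0 -1;0 0.004 0 0 0 0 -1",
)

```text
time_s: 6.42
tool_pos: [0.4444, 0.0224, 0.2866]
eef_rot: [-3.138, -0.025, -0.001]
wrist_force: [5.8, 4.2, -7.8]
gripper_width: 0.141
grip_force: 39.1
```

Call:
step_arm(
  deltas="0 0.002 0 0 0 0 -1;0 0.004 0 0 0 0 -1;0 0.004 0 0 0 0 -1;0 0.004 0 0 0 0 -1",
)

```text
time_s: 6.75
tool_pos: [0.4444, 0.0204, 0.2867]
eef_rot: [-3.138, -0.025, -0.001]
wrist_force: [5.2, 4.7, -7.8]
gripper_width: 0.149
grip_force: 39.1
```

Call:
step_arm(
  deltas="0 0.002 0 0 0 0 -1;0 0.004 0 0 0 0 -1;0 0.004 0 0 0 0 -1;0 0.004 0 0 0 0 -1",
)

```text
time_s: 7.08
tool_pos: [0.4445, 0.0184, 0.2867]
eef_rot: [-3.138, -0.025, -0.001]
wrist_force: [5.9, 4.1, -7.3]
gripper_width: 0.146
grip_force: 39.1
```

Call:
step_arm(
  deltas="0 0.002 0 0 0 0 -1;0 0.004 0 0 0 0 -1;0 0.004 0 0 0 0 -1;0 0.004 0 0 0 0 -1",
)

```text
time_s: 7.42
tool_pos: [0.4445, 0.0164, 0.2867]
eef_rot: [-3.138, -0.025, -0.001]
wrist_force: [5.2, 4.9, -7.9]
gripper_width: 0.149
grip_force: 39.1
```

Call:
step_arm(
  deltas="0 0.002 0 0 0 0 -1;0 0.004 0 0 0 0 -1;0 0.004 0 0 0 0 -1;0 0.004 0 0 0 0 -1",
)

```text
time_s: 7.75
tool_pos: [0.4445, 0.0145, 0.2866]
eef_rot: [-3.138, -0.025, -0.001]
wrist_force: [6.0, 5.4, -7.3]
gripper_width: 0.15
grip_force: 39.2
```

Call:
step_arm(
  deltas="0 0.002 0 0 0 0 -1;0 0.004 0 0 0 0 -1;0 0.004 0 0 0 0 -1;0 0.004 0 0 0 0 -1",
)

```text
time_s: 8.08
tool_pos: [0.4446, 0.0127, 0.2866]
eef_rot: [-3.137, -0.025, -0.001]
wrist_force: [7.1, 6.9, -7.0]
gripper_width: 0.142
grip_force: 39.2
```

Call:
step_arm(
  deltas="0 0.002 0 0 0 0 -1;0 0.004 0 0 0 0 -1;0 0.004 0 0 0 0 -1;0 0.004 0 0 0 0 -1",
)

```text
time_s: 8.42
tool_pos: [0.4446, 0.0109, 0.2866]
eef_rot: [-3.137, -0.025, -0.001]
wrist_force: [6.2, 8.4, -6.8]
gripper_width: 0.144
grip_force: 39.2
```

Call:
step_arm(
  deltas="0 0.002 0 0 0 0 -1;0 0.004 0 0 0 0 -1;0 0.004 0 0 0 0 -1;0 0.004 0 0 0 0 -1",
)

```text
time_s: 8.75
tool_pos: [0.4446, 0.0091, 0.2865]
eef_rot: [-3.136, -0.025, -0.001]
wrist_force: [6.7, 10.0, -7.2]
gripper_width: 0.145
grip_force: 39.3
```

Call:
step_arm(
  deltas="0 0.002 0 0 0 0 -1;0 0.004 0 0 0 0 -1;0 0.004 0 0 0 0 -1;0 0.004 0 0 0 0 -1",
)

```text
time_s: 9.08
tool_pos: [0.4446, 0.0073, 0.2865]
eef_rot: [-3.135, -0.024, -0.001]
wrist_force: [5.8, 11.3, -7.6]
gripper_width: 0.148
grip_force: 39.3
```

```bash
python3 - <<'E'
from h import *
s=ctrl.read_state();print(s["wrist_force"],s["tool_pos"])
a=ctrl.snapshot("wrist");b=ctrl.snapshot("top")
a=cv2.resize(a[120:320,240:640],(800,400),interpolation=cv2.INTER_CUBIC)
b=cv2.resize(b[205:265,190:430],(800,200),interpolation=cv2.INTER_CUBIC)
cv2.imwrite("pics/w4.png",np.vstack([a,b])[:,:,::-1])
E
```

```text
[ 5.8492646  11.32643457 -7.5926725 ] [0.44459868 0.00731358 0.28651135]
```

View pics/w4.png

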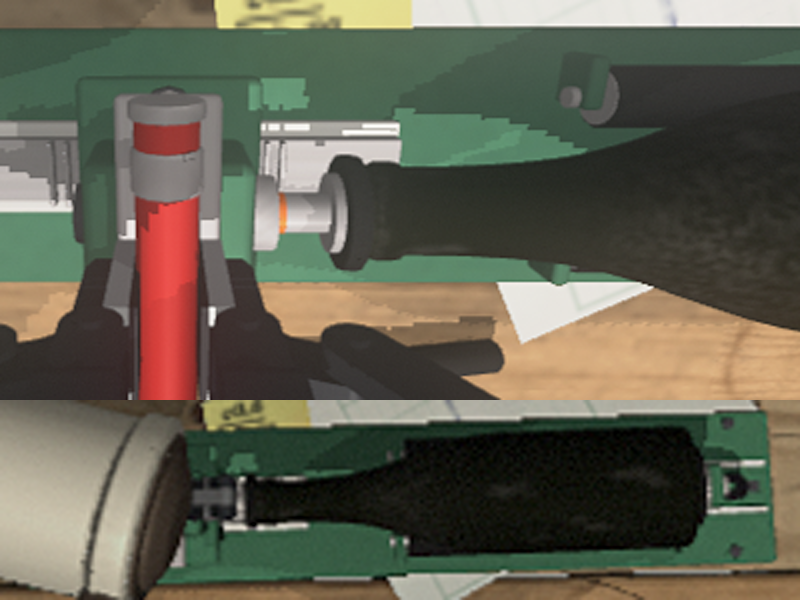

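Orange is down to a sliver (278–287 of 278–308), so the pad is about 7 mm in, which agrees with the force. About 3 mm more.

Call:
step_arm(
  deltas="0 0.002 0 0 0 0 -1;0 0.004 0 0 0 0 -1;0 0.006 0 0 0 0 -1;0 0.007 0 0 0 0 -1;0 0.007 0 0 0 0 -1;0 0.007 0 0 0 0 -1;0 0.007 0 0 0 0 -1",
)

```text
time_s: 9.77
tool_pos: [0.4446, 0.0043, 0.2864]
eef_rot: [-3.134, -0.024, -0.001]
wrist_force: [7.1, 13.8, -7.1]
gripper_width: 0.149
grip_force: 39.4
```

```bash
python3 - <<'E'
from h import *
s=ctrl.read_state();print(s["wrist_force"],s["tool_pos"],s["time_s"])
a=ctrl.snapshot("wrist");h=cv2.cvtColor(a,cv2.COLOR_RGB2HSV)[205:245,365:400]
m=(h[...,0]>8)&(h[...,0]<20)&(h[...,1]>150);print(m.sum(),m.any(0).sum())
E
```

```text
[ 7.06913278 13.77713867 -7.1230849 ] [0.44463198 0.00425735 0.28643561] 9.7667
0 0
```

Call:
step_arm(
  deltas="0 0 0 0 0 0 0.6;0 0 0 0 0 0 0.6;0 0 0 0 0 0 0.6;0 0 0 0 0 0 0.6;0 0 0 0 0 0 0.6;0 0 0 0 0 0 0.6;0 0 0 0 0 0 0.6",
)

```text
time_s: 10.4
tool_pos: [0.4448, 0.0019, 0.2871]
eef_rot: [3.141, 0.025, 0.0]
wrist_force: [0.4, 0.1, 0.1]
gripper_width: 0.801
grip_force: 0.0
```

Call:
step_arm(
  deltas="0 0 -0.01 0 0 0 0.6;0 0 -0.03 0 0 0 0.6;0 0 -0.06 0 0 0 0.6;0 0 -0.1 0 0 0 0.6;0 0 -0.15 0 0 0 0.6;0 0 -0.2 0 0 0 0.6;0 0 -0.2 0 0 0 0.6;0 0 -0.2 0 0 0 0.6",
)

```text
time_s: 11.07
tool_pos: [0.4452, 0.0019, 0.3895]
eef_rot: [3.14, 0.026, 0.007]
wrist_force: [-0.8, -0.4, -0.6]
gripper_width: 0.801
grip_force: 0.0
```

```bash
python3 - <<'E'
from h import *
for i in range(4): ctrl.snapshot("top")
s=ctrl.read_state();im=ctrl.snapshot("wrist");C=cam("wrist",s);print(s["wrist_force"],s["tool_pos"],s["time_s"])
v,u=np.nonzero(red(im));r=cv2.minAreaRect(np.c_[u,v].astype(np.float32));b=cv2.boxPoints(r);print(r,at_z(C,b,.122).round(4).tolist(),at_z(C,b,.122).mean(0))
a=cv2.resize(im[100:300,200:600],(800,400),interpolation=cv2.INTER_CUBIC)
cv2.imwrite("pics/w5.png",a[:,:,::-1])
E
```

```text
[ 0.14390002 -0.1263571   0.44307739] [0.44434021 0.00213024 0.38585134] 11.2667
((313.0, 203.5), (107.0, 16.0), 90.0) [[0.4883, 0.0174, 0.122], [0.4885, 0.0052, 0.122], [0.3987, 0.004, 0.122], [0.3985, 0.0175, 0.122]] [0.44350414 0.01101764 0.122     ]
```

View pics/w5.png

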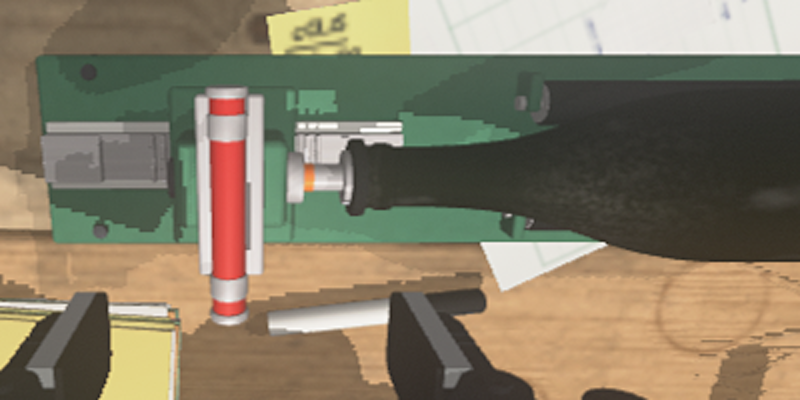

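The picture shows the bar down (its apparent length matches the down height), the tailstock about 5–6 mm back, and the pad still about 4 mm in, with roughly half the orange visible. That is about 7.5–8 N, and the gripper is clear, so I'm handing in.

```bash
python3 -c "
from workcell import ctrl
print(ctrl.job_done())"
```

```text
the job is handed in; nothing more can be done
None
```

I handed the job in at about 11 s: the bottle is clamped against the foot buffer with the bar down and the catch in a notch. I estimate the pad holds it with 7.5–8 N (6–15.5 N allowed); no verdict came back.

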